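# Unlock the portafilter and hold it tipped over the knock box

## Robot

A 6-joint arm with a two-finger parallel gripper is mounted at the origin on a cart in front of the work surface, level with it; the furniture and walls round the work are solid. World frame = base frame: x ahead of the robot, y to its left, z up, the work surface at z = 0. Lengths are in m, angles in rad, forces in N, time in s.
With the tool pointing down it reaches from about 0.325 to 0.85 m from the base axis. Payload 15.5 kg.
Tool frame: the origin (TCP) lies at the very end of the fingers, on their centre line; the grasp point (between the pads) lies 19 mm behind it; z points along the fingers, y is the line along which they close (so a half turn about z gives the same grasp; the last joint's range is limited). The gripper opens to 91 mm and grips with 3 to 60 N. Pads are 32 mm wide; open, the fingers measure 118 mm over their backs; the gripper's body (76 mm by 178 mm) begins 60 mm behind the grasp point.
Start: joints at [1.121, 0.494, 1.345, -0, 1.302, -0.096], TCP at [0.217, 0.586, 0.214] pointing down, gripper open.
Joint ranges: [-2.91, 2.91], [-0.82, 2.16], [0.22, 2.67], [-1.22, 4.37], [0.12, 2.79], [-3.08, 3.08]. Speed limits (rad/s): [1.89, 1.89, 2.57, 3.01, 3.01, 3.01].

## Interface

Orientations are given as [roll, pitch, yaw] about the fixed x, y, z axes, in that order (R = Rz(yaw) Ry(pitch) Rx(roll)).
In Python, from rig import get_state, capture, calibration, close_job gives the robot as it stands. The module is installed in compiled form; this text tells all that it offers.
- The arm moves only by the tool send_rows, never from a script. Its argument "deltas" is a list of rows, each a list of 5 numbers: the opening, from 0 (shut) to 1 (fully open), then the shift along the tool's x, y, z in cm, then the turn about the tool's z in degrees. A call has 1 to 20 rows; each row is the pose to reach, as a shift and turn from the pose commanded when the call began, along the tool's axes at that moment; what a row does not reach only later rows make up. A row lasts 1/10 s, in which the tool goes at most 50 mm and 8.59 degrees, less where a joint would pass 70% of its speed; a pose out of reach is approached as far as the arm can. A call with a gripper value outside its range is refused whole. The fingers move at their own pace and stop on an object; "force" is the grip in N (left out, the last holds). Time passes only in rows, so rows that repeat a pose let the fingers close. It gives the time, the measured TCP pose, the force, the opening and the grip force at its end, in the units of the state.
- get_state(): the state, without advancing time (a new reading comes with each control period).
- capture(name): name is "side" or "top"; returns the picture (384x512x3 uint8, blue, green, red); there is no depth.
- calibration(name): a dict with "K" (3x3 intrinsics, pixels), "distortion" ([k1, k2, p1, p2, k3] as OpenCV has them; the pictures are not rectified), "T" (4x4, takes a point from camera to world coordinates). Camera axes: x right, y down, z forward; pixel columns grow to the right and rows downward; lengths in m; the calibration is good to about 2 mm. A picture is of the moment at which its call begins. calibration takes no time and is no camera call.
- close_job(): hands the job in; it is judged then, once.
The state is a dict: "time_s": time; "qpos": joint angles; "joint_velocities": joint speeds; "effort": joint torques, N m; "eef_pos": TCP position; "orientation": TCP orientation; "contact_force": force on the tool from outside, world axes, zero at the start; "moment": the same for the moment, N m; "gripper_width": finger opening in m; "finger_force": force on a finger pad.
Only numpy, scipy, OpenCV 4.12 (cv2) and the standard library are available. Lean on these libraries where they do the work, as an engineer would, in place of code of your own. Each camera call takes 0.05 s, during which the arm holds its last target. There are 200 camera calls.

## Task

The portafilter has just been flushed and is still locked in the espresso machine; take it out and let it drain over the knock box. Swing its handle round until it points at the upright bar mark on the machine's round nose, lower it out of the group and draw it clear without dropping or forcing it, then carry it to the round knock box and tip it well over on its side (at least 60 degrees from upright, in whichever direction suits you) with the basket's mouth over the middle of the open box, clear above the rim but no more than about 20 cm above it. Finish while still holding it there, steady in the gripper and touching nothing else, and leave the knock box and the other things on the worktop where they stand.

Things in the scene. Friction and masses are not known exactly. Their poses are not given: they have to be found in the camera images.
- portafilter: Steel portafilter with a straight round black handle, loose, about 0.32 kg (varies). Origin: on the bowl's axis, at the underside of its three lugs; z up out of the mouth, handle along -x. Lugs 18 mm wide, 6 mm thick (z 0 to 6 mm), out to 40 mm radius, one over the handle, the others 120 degrees either side. Bowl 62 mm wide, z -36 to +8 mm; twin spout below it down to z -63 mm.
- handle_middle (a point): Middle of the grip on the portafilter's handle (portafilter x -135, z -15 mm), about 155 mm above the worktop at the start. Handle: 27 mm in diameter, good to grip from x -90 to -172 mm, ends at x -193 mm; thin 15 mm neck from x -28 to -72 mm. Being round, it can be gripped with the tool leaning to either side about the handle's axis. The weight lies nearer the bowl.
- basket_mouth (a point): Centre of the open mouth of the portafilter's bowl, level with its rim (portafilter x 0, z +8 mm).
- espresso_machine: Compact steel espresso machine, fixed, 160 wide, 314 deep, 294 mm high, 366 with the cup upside down on top. Origin: centre of underside; front faces its -x. Group (open collar holding the portafilter) under the round nose of the head. Head 154 mm wide behind the group axis. Steam wand at its right side (x -35 to -60, y -70 to -112 mm). Drip tray top z 44 mm, front edge x -155 mm.
- group_seat (a point): On the group's vertical axis (machine x -75, y 0), at ledge height z 170 mm; the locked portafilter's origin lies here. Collar 95 mm outside, lower edge z 164 mm; nose above it 108 mm wide from z 200 mm. The lugs rest on three ledges with gaps between. Radial play 2.5 mm; turns against light friction. To come out: 20 to 25 mm straight down, then level, away from the machine, 95 mm or more.
- unlock_mark: Release mark: upright black bar, 6 x 26 mm, on the round nose, 40 degrees from the front (round dot) to the machine's +y. Origin = group_seat; the bar stands on this frame's -x side. With the portafilter's x parallel to this x (within 7 degrees; a stop is 6 past it) the lugs clear the ledges: only the gripper carries it. At the start its yaw is 38 to 49 degrees more than the mark's.
- knock_box: Knock box: a round open steel tub, 120 mm across the rim, 88 mm high, with a horizontal rubber-sleeved bar across it just below the rim. Loose, 0.7 kg. Origin at the centre of its underside; z up.
- knock_box_rim (a point): Centre of the knock box's opening, at rim height (88 mm).
- mug_right: Bystander: blue-grey mug, 82 mm in diameter and 91 mm high, with a handle. Origin at the centre of its underside.
- tamper: Bystander: steel coffee tamper standing on its 51 mm foot, 81 mm high. Origin at the centre of its underside.
- tin: Bystander: low food tin, 75 mm in diameter, 58 mm high.
- teaspoon: Bystander: teaspoon, 130 mm long, lying on the worktop, 11 mm high.
- canister: Bystander: tall round canister with a lid, 79 mm in diameter, 127 mm high, at the left back.
- spice_jar: Bystander: slim spice jar, 40 mm in diameter, 105 mm high, at the left back.
There are look-alikes about, which are no part of the job. What is shaped like the knock_box but green or yellow is not meant.

How it is judged:
By the outcome, as a careful person would: the job done as asked, in the order asked, and still so for the second after the job is handed in, while the arm keeps its last pose, push and grip.
It also fails if it takes over 48 s, if anything falls off the work surface, if the arm or the gripper's body presses on something with over 40 N, if the wrist force passes 120 N, or if a joint passes its speed limit or range.

## Working session

There is one attempt and no reset: what is moved stays moved. The work goes in short steps, Python scripts to look and compute and a tool call to move; the robot and the scene stay as the last step left them, time stands still between calls to the robot, and variables do not carry over. Pictures are saved under pics/ and viewed, at most 10 in all, crops included, and the job is handed in when it is done.

Besides the shell and the picture viewer there is one more tool, called after "Call:" as a command line: name --pt "numbers of a row" for each row, then --argument value for the rest. send_rows: Moves the arm, as the interface text tells. Its arguments: {"type":"object","properties":{"deltas":{"type":"array"},"force":{"type":"number"}},"required":["deltas"]}

```bash
mkdir -p pics; python3 - <<'E'
from rig import *
import cv2,numpy as np
np.set_printoptions(precision=4,suppress=True)
s=get_state();print({k:s[k] for k in ('time_s','eef_pos','orientation','gripper_width')})
for n in ('side','top'):
    im=capture(n);cv2.imwrite(f'pics/{n}0.png',im)
    c=calibration(n);print(n,c['K'],c['distortion'],c['T'])
E
```

```text
{'time_s': 0.0, 'eef_pos': array([0.2169, 0.5857, 0.2133]), 'orientation': array([-3.1404, -0.0001,  2.7868]), 'gripper_width': 0.09141434319944149}
side [[445.6905   0.     250.5541]
 [  0.     445.6905 186.3371]
 [  0.       0.       1.    ]] [-0.0995  0.      0.      0.      0.    ] [[-0.9743 -0.1116  0.1954  0.242 ]
 [-0.225   0.5081 -0.8314  1.4288]
 [-0.0065 -0.854  -0.5202  1.0137]
 [ 0.      0.      0.      1.    ]]
top [[482.1423   0.     258.339 ]
 [  0.     482.1423 190.2284]
 [  0.       0.       1.    ]] [-0.046  0.     0.     0.     0.   ] [[ 0.4582 -0.6995  0.5483 -0.4614]
 [-0.8888 -0.3613  0.2818 -0.5537]
 [ 0.001  -0.6165 -0.7874  1.604 ]
 [ 0.      0.      0.      1.    ]]
```

View pics/side0.png

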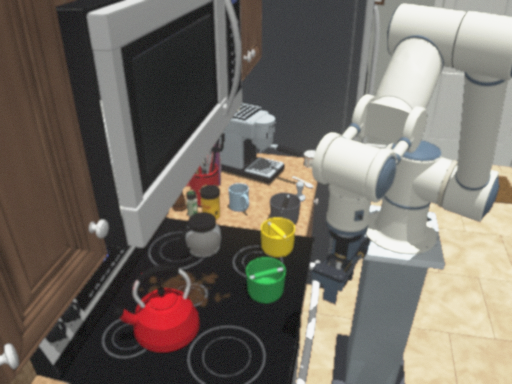

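View pics/top0.png

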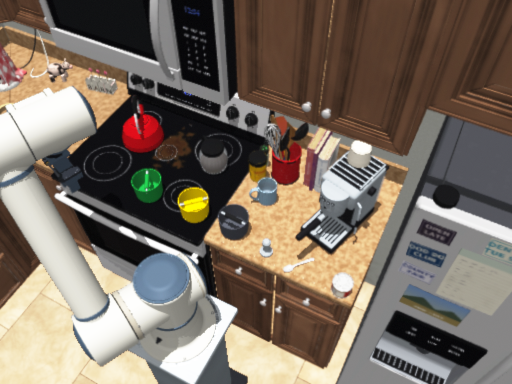

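The top view shows the machine at about (345,200) and three tubs: green (147,185), yellow (193,205) and a dark steel one (234,222). The steel one fits the knock box. In the side view it is at (285,207). I'll enlarge both views to confirm.

```bash
python3 - <<'E'
import cv2,numpy as np
t=cv2.imread('pics/top0.png');s=cv2.imread('pics/side0.png')
a=cv2.resize(t[130:270,205:405],(800,560),interpolation=cv2.INTER_CUBIC)
cv2.imwrite('pics/topc.png',a)
b=cv2.resize(s[85:225,180:325],(580*1,560),interpolation=cv2.INTER_CUBIC)
cv2.imwrite('pics/sidec.png',b)
E
```

```text
(no output)
```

View pics/topc.png

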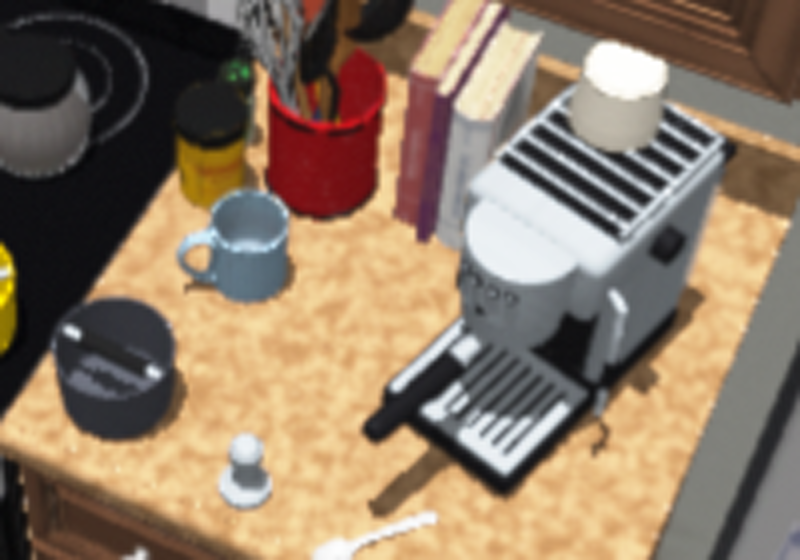

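View pics/sidec.png

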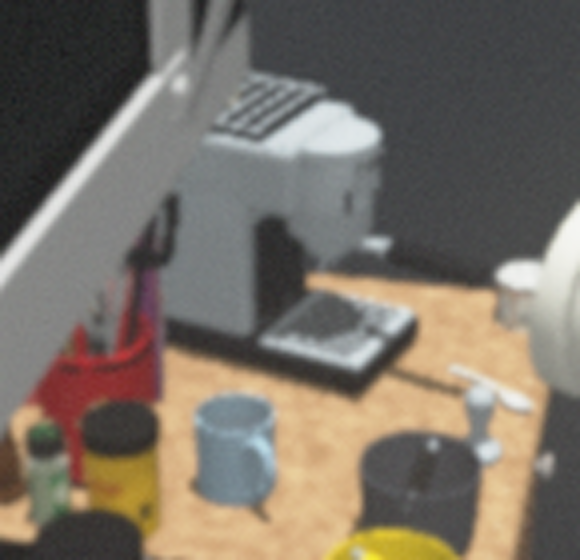

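The top crop confirms the steel tub with a bar at crop (115,365) as the knock box: it is neither green nor yellow. The portafilter's black handle runs from crop (465,350) to (375,428). In the side crop the black bar mark shows on the nose at (348,203).

```bash
cat > h.py <<'E'
from rig import *
import cv2,numpy as np
np.set_printoptions(precision=4,suppress=True)
def ray(n,px):
    c=calibration(n);u=cv2.undistortPoints(np.array([[px]],float),c['K'],np.array(c['distortion']))[0,0]
    d=c['T'][:3,:3]@np.r_[u,1];return c['T'][:3,3],d
def onz(n,px,z):
    o,d=ray(n,px);return (o+d*(z-o[2])/d[2])
def proj(n,P):
    c=calibration(n);T=np.linalg.inv(c['T']);p,_=cv2.projectPoints((T[:3,:3]@np.atleast_2d(P).T+T[:3,3:]).T.copy(),np.zeros(3),np.zeros(3),c['K'],np.array(c['distortion']));return p[:,0]
E
cat > m.py <<'E'
from h import *
tc=lambda x,y:(205+x/4-.375,130+y/4-.375)
sc=lambda x,y:(180+x/4-.375,85+y/4-.375)
R=lambda *a:print(*a)
# handle: dark mask in top crop region
t=cv2.imread('pics/top0.png')
hsv=cv2.cvtColor(t,cv2.COLOR_BGR2HSV)
m=np.zeros(t.shape[:2],np.uint8);m[216:242,294:325]=(hsv[216:242,294:325,2]<60)
print('\n'.join(''.join('#' if v else '.' for v in r) for r in m[216:242,294:325]))
a=onz('top',tc(455,362),.155);b=onz('top',tc(375,427),.155)
R('handle neckend',a,'end',b,'yaw(+x)',np.degrees(np.arctan2(*(a-b)[1::-1])))
for n,p in dict(trayL=(388,390),trayF=(500,480),trayR=(590,385)).items(): R(n,onz('top',tc(*p),.044))
for n,p in dict(fr=(620,270),br=(730,148)).items(): R('headtop',n,onz('top',tc(*p),.294))
R('nose disc c',onz('top',tc(525,240),.294),onz('top',tc(525,240),.28))
R('knock top',onz('top',tc(114,347),.088),onz('side',sc(421,468),.088))
R('knockwidth',onz('top',tc(52,350),.088),onz('top',tc(175,350),.088))
R('tamper',onz('top',tc(245,487),.005),'mug',onz('top',tc(250,215),.091))
R('spoon',onz('top',tc(330,555),.005),onz('top',tc(435,517),.005))
R('bar side',[onz('side',sc(348,203),z) for z in (.225,.24,.25)])
R('side neck',onz('side',sc(375,245),.155))
E
python3 m.py
```

```text
...............................
...............................
......................#........
.....................###......#
....................#####......
...................#######.....
..................#########....
.................##########....
...............###########.....
..............##########.......
.............##########........
............##########.........
.......##..##########..........
.......############............
.......##########..............
.......#########...............
......##########...........#...
.....###########..........#....
....#############..............
...###############.............
...#######....######...........
..#######......######..........
...#####.........#####.........
....###...........######.......
...................######......
....................######.....
handle neckend [ 0.5252 -0.293   0.155 ] end [ 0.4279 -0.257   0.155 ] yaw(+x) -20.274215471681675
trayL [ 0.5405 -0.228   0.044 ]
trayF [ 0.4962 -0.363   0.044 ]
trayR [ 0.636  -0.4006  0.044 ]
headtop fr [ 0.5833 -0.4065  0.294 ]
headtop br [ 0.7599 -0.4477  0.294 ]
nose disc c [ 0.5764 -0.322   0.294 ] [ 0.5875 -0.3195  0.28  ]
knock top [0.437  0.0163 0.088 ] [0.4381 0.0297 0.088 ]
knockwidth [0.4067 0.0673 0.088 ] [ 0.4607 -0.0372  0.088 ]
tamper [ 0.4008 -0.1436  0.005 ] mug [ 0.6398 -0.0277  0.091 ]
spoon [ 0.3715 -0.2474  0.005 ] [ 0.454  -0.3187  0.005 ]
bar side [array([ 0.5649, -0.2464,  0.225 ]), array([ 0.5588, -0.2145,  0.24  ]), array([ 0.5547, -0.1933,  0.25  ])]
side neck [ 0.5438 -0.2949  0.155 ]
```

Call:
send_rows --pt "1 0 0 -5 0" --pt "1 0 0 -10 0" --pt "1 -3 -4 -11 0" --pt "1 -6 -8 -11 0" --pt "1 -9 -12 -11 0" --pt "1 -12 -16 -11 0" --pt "1 -15 -20.5 -11 0" --pt "1 -18 -25 -11 0" --pt "1 -21 -29 -11 0" --pt "1 -24 -33 -11 0" --pt "1 -27 -37 -11 0" --pt "1 -30 -41 -11 0" --pt "1 -33 -45 -11 0" --pt "1 -35.6 -49 -11 0" --pt "1 -35.6 -49 -11 0" --force 60

```text
time_s: 1.6
eef_pos: [0.3814, -0.0014, 0.3238]
orientation: [-3.141, 0.0, 2.782]
contact_force: [0.6, 0.5, 0.1]
gripper_width: 0.0908
finger_force: 0.0
```

```bash
python3 - <<'E'
from h import *
s=get_state();print(s['time_s'],s['eef_pos'],s['orientation'],s['qpos'])
L=[capture('top').astype(float) for _ in range(8)]
t=np.mean(L,0);np.save('t1.npy',t)
S=np.mean([capture('side').astype(float) for _ in range(8)],0);np.save('s1.npy',S)
a=t[195:260,285:360];cv2.imwrite('pics/t1.png',cv2.resize(a.clip(0,255).astype(np.uint8),None,fx=8,fy=8,interpolation=cv2.INTER_CUBIC))
b=S[95:185,225:300];b=(b*1.6).clip(0,255);cv2.imwrite('pics/s1.png',cv2.resize(b.astype(np.uint8),None,fx=6,fy=6,interpolation=cv2.INTER_CUBIC))
E
```

```text
1.6 [ 0.3814 -0.0014  0.3238] [-3.1407  0.0005  2.782 ] [-0.1595  0.026   1.7021 -0.001   1.4131 -1.3705]
```

View pics/t1.png

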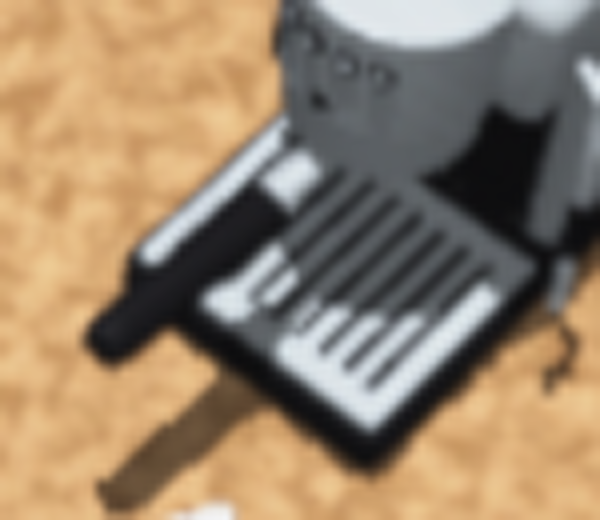

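View pics/s1.png

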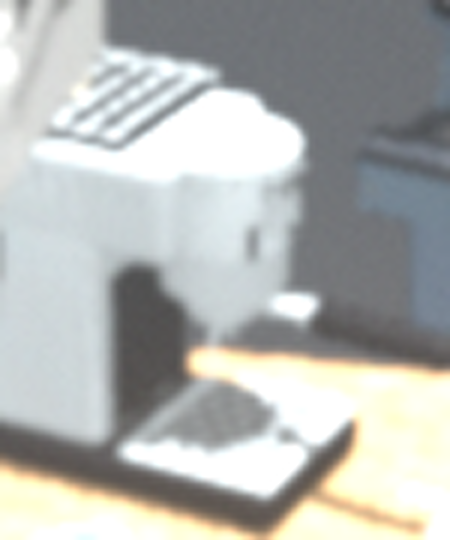

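Top crop: the handle end is at about (105,337), its collar end at (277,205), and the tray plate corners are at (145,255), (372,430) and (540,265). Side crop: the bar mark is at (252,240).

```bash
cat > m2.py <<'E'
from h import *
tc=lambda x,y:(285+x/8-.44,195+y/8-.44)
sc=lambda x,y:(225+x/6-.42,95+y/6-.42)
P={k:onz('top',tc(*p),.044)[:2] for k,p in dict(L=(143,262),F=(372,433),R=(505,290),LB=(285,122),Fm=(285,352)).items()}
ang=lambda a,b:np.degrees(np.arctan2(b[1]-a[1],b[0]-a[0]))
print(P)
print('yaw: left',ang(P['L'],P['LB']),'right',ang(P['F'],P['R']),'front',ang(P['F'],P['L'])-90, ang(P['F'],P['Fm'])-90,'width',np.linalg.norm(P['L']-P['F']))
# handle shadow/axis: edges on z=.155
for nm,(a,b) in dict(axis=((105,337),(272,207)),left=((92,322),(250,193)),right=((128,358),(285,228))).items():
    A=onz('top',tc(*a),.155);B=onz('top',tc(*b),.155);print(nm,A[:2],B[:2],'yaw',ang(A,B))
# lateral constraint from nose silhouettes at top view
for h in (120,):
    for x in (283,480): print('sil',onz('top',tc(x,h),.21)[:2])
E
python3 m2.py
python3 - <<'E'
import sys;sys.path.insert(0,'.')
from h import *
# subpixel handle axis: dark mask profile across the handle in averaged top image
t=np.load('t1.npy').max(2)
a=np.array([285+115/8,195+328/8]);b=np.array([285+262/8,195+214/8]);d=(b-a)/np.linalg.norm(b-a);n=np.array([-d[1],d[0]])
for f in np.linspace(0,1,11):
    c=a+f*(b-a);w=np.arange(-6,6.1,.5)
    q=(c+w[:,None]*n).astype(np.float32)
    v=cv2.remap(t.astype(np.float32),q[None,:,0],q[None,:,1],cv2.INTER_LINEAR)[0]
    print(f'{f:.1f}',c.round(1),v.astype(int))
E
```

```text
{'L': array([ 0.5412, -0.2311]), 'F': array([ 0.5024, -0.3663]), 'R': array([ 0.6065, -0.3934]), 'LB': array([ 0.6501, -0.26  ]), 'Fm': array([ 0.5252, -0.3124])}
yaw: left -14.822670490623839 right -14.585103882602006 front -16.00154728866447 -22.90201244400272 width 0.14059954922536178
axis [ 0.4256 -0.2554] [ 0.5242 -0.2941] yaw -21.42869317639985
left [ 0.4302 -0.247 ] [ 0.5268 -0.2821] yaw -19.997073743457896
right [ 0.4203 -0.269 ] [ 0.5163 -0.3038] yaw -19.954478561143873
sil [ 0.5324 -0.29  ]
sil [ 0.5728 -0.3682]
0.0 [299.4 236. ] [209 210 207 198 179 141  94  52  43  41  41  40  38  34  31  29  30  35
  68 109 149 184 205 213 218]
0.1 [301.2 234.6] [219 215 204 186 154 111  72  48  35  36  36  34  32  30  29  27  31  45
  69 113 159 194 210 220 222]
0.2 [303.  233.2] [180 149 117  92  67  43  36  35  35  35  35  33  32  30  28  27  28  39
  70 103 140 178 199 202 212]
0.3 [304.9 231.7] [77 70 55 44 41 32 33 34 35 36 35 34 32 30 28 26 24 21 20 22 23 29 33 36
 45]
0.4 [306.7 230.3] [201 216 204 189 148  95  53  41  37  35  35  33  31  30  28  26  24  29
  35  40  44  43  39  36  32]
0.5 [308.6 228.9] [218 220 207 174 126  83  52  36  35  35  34  33  31  29  29  33  51  80
 124 169 209 202 201 194 182]
0.6 [310.4 227.4] [217 217 186 144  99  60  38  35  35  34  34  33  31  29  28  30  38  72
 112 154 193 224 226 228 228]
0.7 [312.2 226. ] [212 207 184 135  82  50  39  34  34  34  33  32  30  28  26  26  30  39
  74 118 165 201 213 200 174]
0.8 [314.1 224.6] [214 199 168 121  75  42  34  34  34  34  33  32  30  28  26  25  35  56
  88 138 180 208 204 181 153]
0.9 [315.9 223.2] [214 198 161 103  56  40  33  33  34  34  33  31  30  28  26  30  41  71
 115 167 191 201 195 159 129]
1.0 [317.8 221.8] [221 183 131  78  52  36  34  34  34  33  33  31  29  27  26  25  34  50
  71  90  99  98  84  67  67]
```

```bash
cat > m3.py <<'E'
from h import *
tc=lambda x,y:(285+x/8-.44,195+y/8-.44)
sc=lambda x,y:(225+x/6-.42,95+y/6-.42)
t=np.load('t1.npy').max(2);S=np.load('s1.npy').mean(2)
def cyl(n,px,ax,r):
    o,d=ray(n,px);e=o[:2]-ax;A=d[:2]@d[:2];B=e@d[:2];C=e@e-r*r;D=B*B-A*C
    if D<0:return None
    p=o+d*(-B-np.sqrt(D))/A;return np.degrees(np.arctan2(*(p[:2]-ax)[::-1])),p[2]
# bar centroid in side view
x0,y0=262,128
pt=S[y0:y0+16,x0:x0+10];print(pt.astype(int))
for ax in ([.598,-.321],[.594,-.320],[.602,-.322],[.598,-.325]):
    ax=np.array(ax)
    print(ax,'bar',cyl('side',sc(252,240),ax,.054),'dot',cyl('top',tc(320,100),ax,.054),'leftmark',cyl('top',tc(283,38),ax,.054))
print('neck side',onz('side',sc(275,300),.162)[:2],onz('side',sc(318,300),.162)[:2])
A=onz('top',(299.46,236.08),.155);B=onz('top',(315.44,222.6),.155);print('axis',A,B,np.degrees(np.arctan2(*(B-A)[1::-1])))
# handle line point at axis
for k in (.193,):print(A)
E
python3 m3.py
```

```text
[[146 147 148 148 148 144 136 126 128 127]
 [146 146 146 147 146 145 138 131 128 129]
 [146 146 147 147 145 142 136 131 129 130]
 [145 146 145 145 143 138 134 130 131 132]
 [144 145 145 141 132 125 127 129 130 131]
 [144 144 144 136 117 109 122 131 132 130]
 [143 142 142 132 109 100 124 134 134 131]
 [143 144 142 131 105  99 124 138 138 133]
 [141 142 140 130 106 102 126 138 136 130]
 [141 141 138 128 109 105 125 133 132 124]
 [138 138 135 129 118 116 124 129 127 123]
 [134 133 133 130 127 126 128 128 125 122]
 [132 132 131 131 131 129 128 127 125 120]
 [131 131 131 132 130 130 129 127 126 120]
 [131 132 132 131 131 130 128 128 124 117]
 [131 132 131 131 130 130 129 128 127 123]]
[ 0.598 -0.321] bar (np.float64(120.50243806080476), np.float64(0.21546947052158938)) dot (np.float64(158.32619478073318), np.float64(0.21330484698986463)) leftmark (np.float64(115.34711216754766), np.float64(0.20977753028191848))
[ 0.594 -0.32 ] bar (np.float64(116.34264672741618), np.float64(0.21681251147153036)) dot (np.float64(160.82552626768646), np.float64(0.21994955877735123)) leftmark (np.float64(123.92539205019838), np.float64(0.22460499546558732))
[ 0.602 -0.322] bar (np.float64(124.77281547341683), np.float64(0.2139837205910574)) dot (np.float64(155.74578129041643), np.float64(0.20648538117381432)) leftmark None
[ 0.598 -0.325] bar (np.float64(119.65136996011967), np.float64(0.2137831850037888)) dot (np.float64(153.0741297582798), np.float64(0.21049886436278165)) leftmark None
neck side [ 0.5562 -0.2906] [ 0.5258 -0.2973]
axis [ 0.4308 -0.26    0.155 ] [ 0.5102 -0.2877  0.155 ] -19.276435362405888
[ 0.4308 -0.26    0.155 ]
```

Call:
send_rows --pt "1 -3 -4 1 0" --pt "1 -6 -8 2 -0.8" --pt "1 -9 -12 3 -0.8" --pt "1 -12 -16 3.5 -0.8" --pt "1 -15 -20 4 -0.8" --pt "1 -16.9 -22.5 4 -0.8" --pt "1 -16.9 -22.5 4 -0.8" --pt "1 -16.9 -22.5 8 -0.8" --pt "1 -16.9 -22.5 12 -0.8" --pt "1 -16.9 -22.5 14.5 -0.8" --pt "1 -16.9 -22.5 16.8 -0.8" --pt "1 -16.9 -22.5 18.8 -0.8" --pt "1 -16.9 -22.5 18.8 -0.8" --force 60

```text
time_s: 3.7
eef_pos: [0.4598, -0.2655, 0.1339]
orientation: [3.14, -0.004, 2.801]
contact_force: [0.1, 0.4, 1.2]
gripper_width: 0.091
finger_force: 0.0
```

```bash
python3 - <<'E'
from h import *
s=get_state();print(s['time_s'],s['eef_pos'],s['orientation'],s['contact_force'],s['qpos'])
t=capture('top');cv2.imwrite('pics/t2.png',cv2.resize(t[170:265,270:370],None,fx=6,fy=6,interpolation=cv2.INTER_CUBIC))
E
```

```text
3.7 [ 0.4598 -0.2655  0.1339] [ 3.1403 -0.004   2.8009] [0.0801 0.3817 1.2497] [-0.6362  0.4622  1.6691  0.0001  1.0146 -1.8663]
```

View pics/t2.png

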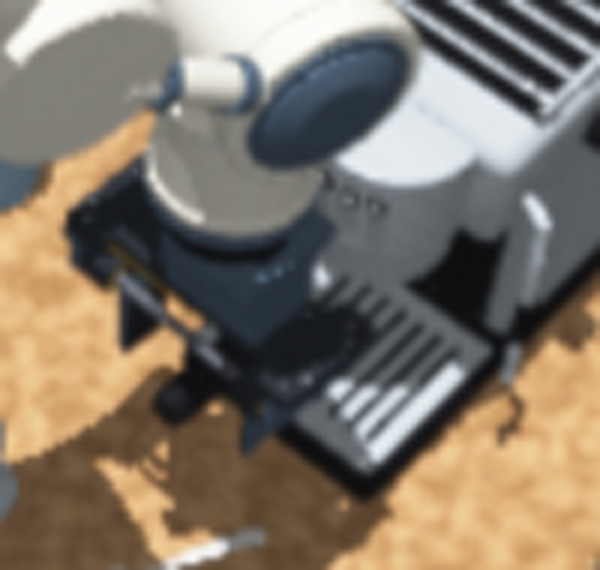

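The crop shows the handle end at (175,400), between the open fingers at (125,310) and (255,430). I'll let the arm settle and read the offset.

Call:
send_rows --pt "1 0 0 0 0" --pt "1 0 0 0 0"

```text
time_s: 3.95
eef_pos: [0.4616, -0.2671, 0.1371]
orientation: [-3.141, 0.002, 2.801]
contact_force: [0.1, 0.5, -0.3]
gripper_width: 0.0916
finger_force: 0.0
```

Call:
send_rows --pt "1 0 -0.3 0 0" --pt "0.5 0 -0.3 0 0" --pt "0.2 0 -0.3 0 0" --pt "0.2 0 -0.3 0 0" --pt "0.2 0 -0.3 0 0" --pt "0.2 0 -0.3 0 0" --pt "0.2 0 -0.3 0 0" --pt "0.2 0 -0.3 0 0" --force 15

```text
time_s: 4.75
eef_pos: [0.46, -0.2696, 0.1359]
orientation: [-3.142, 0.0, 2.801]
contact_force: [-0.3, -0.3, -1.1]
gripper_width: 0.0381
finger_force: 0.0
```

Call:
send_rows --pt "0 0 0 0 0" --pt "0 0 0 0 0" --pt "0 0 0 0 0" --pt "0 0 0 0 0" --pt "0 0 0 0 0" --force 15

```text
time_s: 5.25
eef_pos: [0.46, -0.2696, 0.1359]
orientation: [3.142, -0.0, 2.801]
contact_force: [-1.2, 0.1, 0.5]
gripper_width: 0.0267
finger_force: 15.0
```

Call:
send_rows --pt "0 0 0 0 0" --pt "0 -0.01 0.51 0 2" --pt "0 -0.04 1.02 0 4" --pt "0 -0.08 1.53 0 6" --pt "0 -0.14 2.03 0 8" --pt "0 -0.22 2.54 0 10" --pt "0 -0.22 2.54 0 10" --force 25

```text
time_s: 5.95
eef_pos: [0.4707, -0.2462, 0.136]
orientation: [-3.141, 0.0, 2.626]
contact_force: [-0.9, -0.8, -0.4]
gripper_width: 0.0263
finger_force: 25.0
```

Call:
send_rows --pt "0 -0.02 0.7 0 2.75" --pt "0 -0.07 1.4 0 5.5" --pt "0 -0.15 2.1 0 8.25" --pt "0 -0.27 2.79 0 11" --pt "0 -0.42 3.47 0 13.75" --pt "0 -0.6 4.15 0 16.5" --pt "0 -0.82 4.81 0 19.25" --pt "0 -1.06 5.47 0 22" --pt "0 -1.06 5.47 0 22" --force 25

```text
time_s: 6.85
eef_pos: [0.5069, -0.2037, 0.1357]
orientation: [-3.142, -0.0, 2.243]
contact_force: [0.2, -0.2, -3.5]
gripper_width: 0.0263
finger_force: 25.0
```

```bash
python3 - <<'E'
from h import *
s=get_state();print(s['time_s'],s['eef_pos'],s['orientation'],s['contact_force'],s['moment'])
S=np.mean([capture('side').astype(float) for _ in range(6)],0)
b=S[85:175,215:315];b=(b*1.5).clip(0,255);cv2.imwrite('pics/s2.png',cv2.resize(b.astype(np.uint8),None,fx=6,fy=6,interpolation=cv2.INTER_CUBIC))
E
```

```text
6.85 [ 0.5069 -0.2037  0.1357] [-3.1416 -0.0004  2.2429] [ 0.1696 -0.1524 -3.4819] [0.1933 0.1612 0.0153]
```

View pics/s2.png

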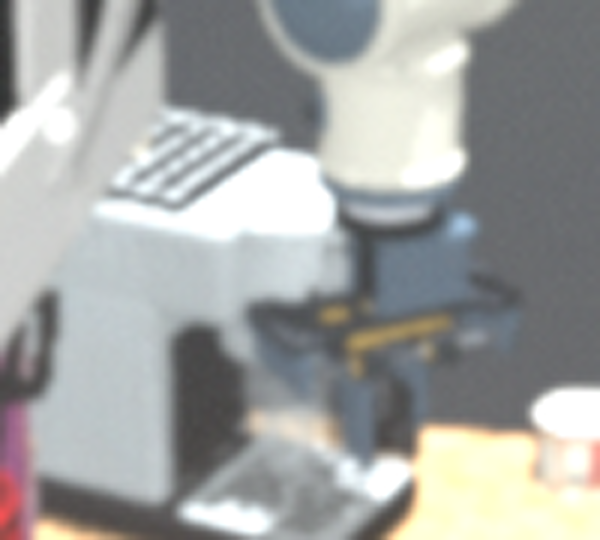

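The wrist now carries about 3.5 N, roughly the portafilter's weight, so the lugs are just clearing. I'll firm up the grip and finish the swing to the mark.

Call:
send_rows --pt "0 0 0 0 0" --pt "0 0 0 0 0" --pt "0 -0.01 0.51 0 2" --pt "0 -0.04 1.02 0 4" --pt "0 -0.08 1.53 0 6" --pt "0 -0.13 1.91 0 7.5" --pt "0 -0.13 1.91 0 7.5" --force 60

```text
time_s: 7.85
eef_pos: [0.5228, -0.1931, 0.1359]
orientation: [3.142, 0.0, 2.111]
contact_force: [0.2, -0.5, -1.9]
gripper_width: 0.0259
finger_force: 60.0
```

```bash
python3 - <<'E'
from h import *
s=get_state();print(s['time_s'],s['eef_pos'],s['orientation'],s['contact_force'],s['moment'],s['qpos'])
y=s['orientation'][2];d=np.array([np.cos(y),np.sin(y)]);print(np.degrees(y),'axis est',s['eef_pos'][:2]-.146*d)
E
```

```text
7.85 [ 0.5228 -0.1931  0.1359] [3.1415 0.0001 2.1113] [ 0.1837 -0.4765 -1.9047] [-0.0296  0.1204 -0.0337] [-0.4609  0.4894  1.6066 -0.      1.0454 -1.0014]
120.96850833944184 axis est [ 0.5979 -0.3182]
```

Call:
send_rows --pt "0 0 0 0.3 0" --pt "0 0 0 0.6 0" --pt "0 0 0 0.9 0" --pt "0 0 0 0.9 0" --force 60

```text
time_s: 8.25
eef_pos: [0.5225, -0.1931, 0.1271]
orientation: [3.141, 0.0, 2.113]
contact_force: [-1.5, 2.1, 6.3]
gripper_width: 0.0259
finger_force: 60.0
```

```bash
python3 - <<'E'
from h import *
s=get_state();print(s['eef_pos'],s['contact_force'],s['moment'])
E
```

```text
[ 0.5225 -0.1931  0.1271] [-1.4717  2.1268  6.3336] [-0.1904 -0.0159 -0.0334]
```

The lugs still rest on the ledges, with 6 N upward. I'll go back up and check the forces before turning further.

Call:
send_rows --pt "0 0 0 -0.4 0" --pt "0 0 0 -0.8 0" --pt "0 0 0 -0.8 0" --pt "0 0 0 -0.8 0" --force 60

```text
time_s: 8.65
eef_pos: [0.5224, -0.1932, 0.1349]
orientation: [-3.142, -0.0, 2.111]
contact_force: [-0.1, -0.3, -3.9]
gripper_width: 0.0259
finger_force: 60.0
```

```bash
python3 - <<'E'
from h import *
s=get_state();print(s['time_s'],s['eef_pos'],s['contact_force'],s['moment'])
t=np.mean([capture('top').astype(float) for _ in range(4)],0).astype(np.uint8)
S=np.mean([capture('side').astype(float) for _ in range(4)],0);S=(S*1.4).clip(0,255).astype(np.uint8)
a=cv2.resize(t[165:255,290:355],(390,540),interpolation=cv2.INTER_CUBIC);b=cv2.resize(S[95:185,235:300],(390,540),interpolation=cv2.INTER_CUBIC)
cv2.imwrite('pics/c3.png',np.hstack([a,b]))
E
```

```text
8.65 [ 0.5224 -0.1932  0.1349] [-0.1153 -0.2715 -3.9275] [ 0.2269  0.1339 -0.006 ]
```

View pics/c3.png

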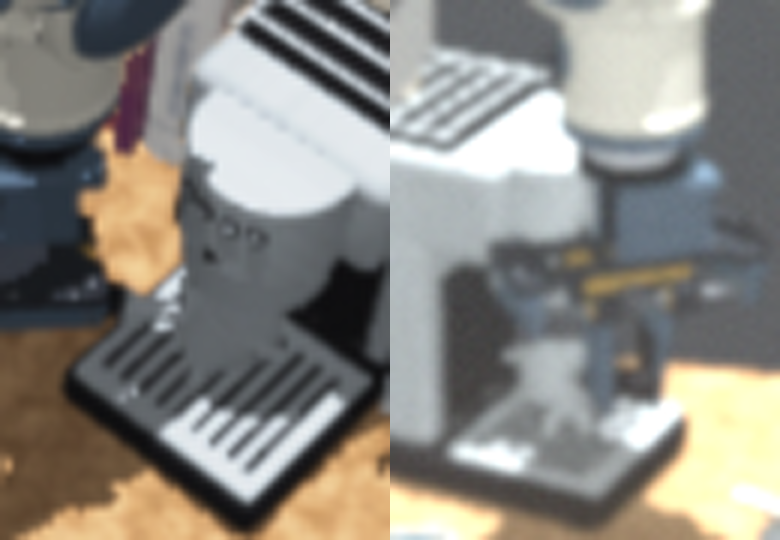

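Call:
send_rows --pt "0 0 0 0.2 0" --pt "0 0 0 0.4 0" --pt "0 0 0 0.5 0" --pt "0 0 0 0.5 0" --pt "0 0 0 0.5 0" --pt "0 0 0 0.5 0" --force 60

```text
time_s: 9.65
eef_pos: [0.5226, -0.1932, 0.13]
orientation: [3.142, 0.0, 2.111]
contact_force: [0.0, 0.4, -2.2]
gripper_width: 0.0257
finger_force: 60.0
```

```bash
python3 - <<'E'
from h import *
s=get_state();print(s['time_s'],s['eef_pos'],s['contact_force'],s['moment'])
E
```

```text
9.65 [ 0.5226 -0.1932  0.13  ] [ 0.0451  0.3897 -2.2321] [0.0663 0.1604 0.0149]
```

The residual contact suggests one lug is still on its ledge at 121°. The stated range of 38 to 49° allows more swing, so I'll lift the weight off and turn on gently, watching for the stop.

Call:
send_rows --pt "0 0 0 -0.3 0" --pt "0 0 0 -0.3 0" --pt "0 -0.01 0.41 -0.3 1.6" --pt "0 -0.02 0.82 -0.3 3.2" --pt "0 -0.05 1.22 -0.3 4.8" --pt "0 -0.1 1.65 -0.3 6.5" --pt "0 -0.1 1.65 -0.3 6.5" --pt "0 -0.1 1.65 -0.3 6.5" --force 60

```text
time_s: 10.45
eef_pos: [0.5371, -0.1855, 0.1328]
orientation: [-3.141, -0.0, 1.999]
contact_force: [0.3, -0.8, -4.1]
gripper_width: 0.0257
finger_force: 60.0
```

```bash
python3 - <<'E'
from h import *
s=get_state();print(s['time_s'],s['eef_pos'],np.degrees(s['orientation'][2]),s['contact_force'],s['moment'])
E
```

```text
10.45 [ 0.5371 -0.1855  0.1328] 114.53486124538941 [ 0.3246 -0.8378 -4.0753] [0.2938 0.1841 0.0272]
```

Call:
send_rows --pt "0 0 0 0.2 0" --pt "0 0 0 0.4 0" --pt "0 0 0 0.6 0" --pt "0 0 0 0.6 0" --pt "0 0 0 0.6 0" --force 60

```text
time_s: 10.95
eef_pos: [0.5375, -0.1857, 0.1273]
orientation: [3.141, 0.001, 1.998]
contact_force: [-2.1, 1.7, 5.3]
gripper_width: 0.0257
finger_force: 60.0
```

```bash
python3 - <<'E'
from h import *
s=get_state();print(s['time_s'],s['eef_pos'],np.degrees(s['orientation'][2]),s['contact_force'],s['moment'])
E
```

```text
10.95 [ 0.5375 -0.1857  0.1273] 114.4844623508198 [-2.0842  1.6836  5.328 ] [-0.2668  0.16   -0.1098]
```

```bash
python3 - <<'E'
from h import *
S=np.load('s1.npy').mean(2);t=np.load('t1.npy').mean(2)
print('side cols 250-284');
for r in range(122,152,2):print(r,S[r,250:284].astype(int))
print('top cols 314-350')
for r in range(194,222,2):print(r,t[r,314:352].astype(int))
E
```

```text
side cols 250-284
122 [215 218 220 213 202 192 197 209 215 219 221 223 224 225 225 224 222 218
 211 198 188 176 158 143 127 108  87  76  74  73  72  74  72  72]
124 [172 177 177 167 153 141 139 142 147 149 151 155 159 158 158 158 157 154
 150 143 142 138 127 112  95  82  75  73  74  73  73  72  73  73]
126 [137 141 141 140 136 132 132 135 137 137 140 143 147 145 145 148 148 145
 135 122 119 115 105 104  95  82  74  74  73  74  73  72  73  72]
128 [135 137 140 138 135 134 135 136 137 139 141 143 146 147 148 148 148 144
 136 126 128 127 123 121 110  90  76  74  74  73  74  73  73  73]
130 [132 136 137 136 134 134 135 137 139 140 143 144 146 146 147 147 145 142
 136 131 129 130 128 125 113  90  76  73  73  73  74  74  74  73]
132 [132 135 137 136 133 133 134 137 139 140 142 143 144 145 145 141 132 125
 127 129 130 131 122 107  94  81  75  73  73  74  74  74  73  72]
134 [132 135 137 135 132 131 133 137 139 141 141 142 143 142 142 132 109 100
 124 134 134 131 121  99  83  77  74  74  74  74  74  73  74  73]
136 [129 133 135 133 129 129 132 135 138 138 140 141 141 142 140 130 106 102
 126
[... 2619 characters left out ...]
97  94  92  92  92  87  71  39  17  15  14  14  14
  14  14]
214 [131 180 220 215 180 129 126 158 180 162 111  96  93  92  93  94  95  96
  96  96  95  95  94  94  93  91  86  71  49  23  14  14  14  14  14  14
  14  16]
216 [222 217 177 117 145 191 213 225 225 215 176 106  77  61  81  94  92  90
  94  95  95  95  91  79  67  46  37  20  16  15  14  14  14  14  14  14
  14  21]
218 [174  83  47  81 145 205 218 209 180 134  83  53  59  84  93  78  55  63
  86  93  94  98  99  88  58  33  20  18  19  16  15  14  14  14  14  14
  16  32]
220 [ 34  31  31  32  37  66 119 143  92  53  65  84  89  74  53  60  85  93
  78  55  64  88  96  95  99  93  77  56  32  19  15  14  14  14  14  14
  21  52]
```

```bash
cat > m4.py <<'E'
from h import *
from scipy.optimize import fsolve
def cyl(n,px,ax,r=.054):
    o,d=ray(n,px);e=o[:2]-ax;A=d[:2]@d[:2];B=e@d[:2];C=e@e-r*r;D=B*B-A*C
    if D<0:return None
    p=o+d*(-B-np.sqrt(D))/A;return round(np.degrees(np.arctan2(*(p[:2]-ax)[::-1])),1),round(p[2],4)
def off(n,px,ax):
    o,d=ray(n,px);h=d[:2]/np.linalg.norm(d[:2]);e=ax-o[:2];return h[0]*e[1]-h[1]*e[0],(o+d*(h@e)/np.linalg.norm(d[:2]))[2]
T=(319.7,207);Sd=(272.8,135)
s1=np.sign(off('top',T,np.array([.598,-.32]))[0]);s2=np.sign(off('side',Sd,np.array([.598,-.32]))[0])
for dt,ds in ((0,0),(.5,0),(-.5,0),(0,.5),(0,-.5)):
    t=(T[0]+dt,T[1]);s=(Sd[0]+ds,Sd[1])
    ax=fsolve(lambda a:[off('top',t,a)[0]-s1*.054,off('side',s,a)[0]-s2*.054],[.598,-.32])
    print(dt,ds,ax,'z',off('top',t,ax)[1],off('side',s,ax)[1],'bar',cyl('side',(266.55,135.3),ax),'dot',cyl('top',(324.5,207.7),ax))
E
python3 m4.py
```

```text
0 0 [ 0.6072 -0.3234] z 0.13953905941161038 0.18881874512011465 bar (np.float64(130.4), np.float64(0.2084)) dot (np.float64(152.3), np.float64(0.1936))
0.5 0 [ 0.6075 -0.3253] z 0.14016802048767318 0.18796782550148572 bar (np.float64(130.4), np.float64(0.2076)) dot (np.float64(149.7), np.float64(0.1915))
-0.5 0 [ 0.6069 -0.3216] z 0.13890953850058874 0.1896704338758749 bar (np.float64(130.4), np.float64(0.2093)) dot (np.float64(154.9), np.float64(0.1955))
0 0.5 [ 0.6051 -0.324 ] z 0.1424936999912747 0.18880245965450904 bar (np.float64(127.7), np.float64(0.2089)) dot (np.float64(152.3), np.float64(0.1965))
0 -0.5 [ 0.6093 -0.3229] z 0.1365846562008608 0.1888350848073801 bar (np.float64(133.1), np.float64(0.2079)) dot (np.float64(152.4), np.float64(0.1907))
```

```bash
sed -i 's/^T=.*/T=(318.5,199);Sd=(274.5,129)/' m4.py; python3 m4.py; python3 - <<'E'
import sys;sys.path.insert(0,'.')
from h import *
from scipy.optimize import fsolve
import io,contextlib
with contextlib.redirect_stdout(io.StringIO()): from m4 import off,cyl,s1,s2
# collar alternative: r .0475 at lower rows
for t,s in (((319.7,207),(272.8,135)),((320,208),(272.4,140))):
    ax=fsolve(lambda a:[off('top',t,a)[0]-s1*.0475,off('side',s,a)[0]-s2*.0475],[.598,-.32])
    print('collar',ax,off('top',t,ax)[1],off('side',s,ax)[1],cyl('side',(266.55,135.3),ax),cyl('top',(324.5,207.7),ax))
E
```

```text
0 0 [ 0.5989 -0.3161] z 0.1953295937102768 0.22160132074643946 bar (np.float64(122.5), np.float64(0.2139)) dot (np.float64(164.3), np.float64(0.2108))
0.5 0 [ 0.5992 -0.3179] z 0.19593177468112843 0.22079906031040464 bar (np.float64(122.5), np.float64(0.2131)) dot (np.float64(162.1), np.float64(0.2095))
-0.5 0 [ 0.5986 -0.3143] z 0.19472687742344297 0.2224043028284255 bar (np.float64(122.5), np.float64(0.2148)) dot (np.float64(166.5), np.float64(0.2119))
0 0.5 [ 0.5968 -0.3167] z 0.19815610729556887 0.2215777893263844 bar (np.float64(120.0), np.float64(0.2142)) dot (np.float64(164.2), np.float64(0.2136))
0 -0.5 [ 0.601  -0.3155] z 0.1925033711425126 0.2216249106357876 bar (np.float64(125.0), np.float64(0.2136)) dot (np.float64(164.4), np.float64(0.2079))
collar [ 0.5997 -0.3187] 0.14753537466904887 0.1915674629814874 (np.float64(122.8), np.float64(0.2126)) (np.float64(160.9), np.float64(0.2083))
collar [ 0.6013 -0.3201] 0.14000157155585002 0.16659438516390257 (np.float64(124.3), np.float64(0.2116)) (np.float64(158.7), np.float64(0.2051))
```

Refined geometry puts the axis at about (0.599, -0.3175) and the bar at an azimuth of about 122.5°, so 114.5° is too far. I'll ease the load and sweep back lightly, looking for the drop.

Call:
send_rows --pt "0 0 0 -0.3 0" --pt "0 0 -0.38 -0.3 -1.5" --pt "0 -0.02 -0.76 -0.3 -3" --pt "0 -0.02 -0.76 -0.3 -3" --pt "0 -0.02 -0.76 -0.3 -3" --force 60

```text
time_s: 11.45
eef_pos: [0.5304, -0.1889, 0.13]
orientation: [3.142, 0.0, 2.049]
contact_force: [-1.1, 0.6, -1.6]
gripper_width: 0.0258
finger_force: 60.0
```

```bash
cat > st.py <<'E'
from h import *
s=get_state();print(s['time_s'],s['eef_pos'],round(np.degrees(s['orientation'][2]),2),s['contact_force'],s['moment'])
E
python3 st.py
```

```text
11.45 [ 0.5304 -0.1889  0.13  ] 117.42 [-1.0934  0.586  -1.6486] [0.0872 0.1202 0.0281]
```

Call:
send_rows --pt "0 -0.01 -0.38 0 -1.5" --pt "0 -0.02 -0.76 0 -3" --pt "0 -0.02 -0.76 0 -3" --pt "0 -0.02 -0.76 0 -3" --force 60

```text
time_s: 11.85
eef_pos: [0.5239, -0.1925, 0.13]
orientation: [3.142, 0.0, 2.101]
contact_force: [0.4, -0.1, -1.6]
gripper_width: 0.0258
finger_force: 60.0
```

```bash
python3 st.py
```

```text
11.85 [ 0.5239 -0.1925  0.13  ] 120.4 [ 0.3861 -0.1099 -1.6217] [0.0918 0.0002 0.0251]
```

Call:
send_rows --pt "0 -0.01 -0.38 0 -1.5" --pt "0 -0.02 -0.76 0 -3" --pt "0 -0.02 -0.76 0 -3" --pt "0 -0.02 -0.76 0 -3" --force 60

```text
time_s: 12.25
eef_pos: [0.5175, -0.1965, 0.1299]
orientation: [3.142, 0.0, 2.154]
contact_force: [-0.8, 0.4, -2.0]
gripper_width: 0.0258
finger_force: 60.0
```

```bash
python3 st.py
```

```text
12.25 [ 0.5175 -0.1965  0.1299] 123.39 [-0.8474  0.4347 -2.0234] [ 0.1063 -0.0067  0.0063]
```

Call:
send_rows --pt "0 -0.01 -0.38 0 -1.5" --pt "0 -0.02 -0.76 0 -3" --pt "0 -0.02 -0.76 0 -3" --pt "0 -0.02 -0.76 0 -3" --force 60

```text
time_s: 12.65
eef_pos: [0.5112, -0.2008, 0.1299]
orientation: [3.142, -0.0, 2.206]
contact_force: [0.8, 1.1, -2.9]
gripper_width: 0.0261
finger_force: 60.0
```

```bash
python3 st.py
```

```text
12.65 [ 0.5112 -0.2008  0.1299] 126.39 [ 0.7801  1.0949 -2.8532] [0.1307 0.0451 0.0426]
```

Call:
send_rows --pt "0 0 0 0.2 0" --pt "0 0 0 0.4 0" --pt "0 0 0 0.4 0" --pt "0 0 0 0.4 0" --force 60

```text
time_s: 13.05
eef_pos: [0.5113, -0.2008, 0.1262]
orientation: [3.141, 0.001, 2.207]
contact_force: [-2.4, 2.0, 7.2]
gripper_width: 0.026
finger_force: 60.0
```

```bash
python3 st.py; python3 - <<'E'
import sys;sys.path.insert(0,'.')
from h import *
S=np.mean([capture('side').astype(float) for _ in range(6)],0);np.save('s3.npy',S)
S=(S*1.5).clip(0,255).astype(np.uint8)
cv2.imwrite('pics/c4.png',cv2.resize(S[120:175,235:295],None,fx=10,fy=10,interpolation=cv2.INTER_CUBIC))
E
```

```text
13.05 [ 0.5113 -0.2008  0.1262] 126.45 [-2.388   2.0038  7.2057] [-0.0592  0.0714 -0.0076]
```

```bash
python3 - <<'E'
from h import *
S=np.load('s3.npy');t=np.mean([capture('top').astype(float) for _ in range(5)],0);np.save('t3.npy',t)
f=lambda a,g:cv2.resize((a*g).clip(0,255).astype(np.uint8),(400,600),interpolation=cv2.INTER_CUBIC)
cv2.imwrite('pics/c5.png',np.hstack([f(S[112:172,245:285],1.6),f(t[175:250,295:345],1.4)]))
E
```

```text
(no output)
```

View pics/c5.png

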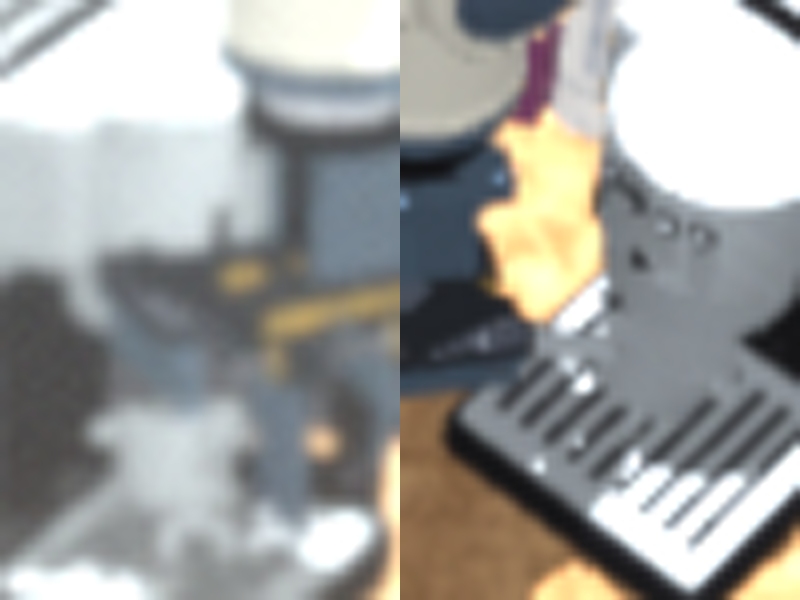

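```bash
python3 st.py; python3 - <<'E'
import sys;sys.path.insert(0,'.')
from h import *
ax=np.array([.599,-.3175])
a=np.radians(126.4);
def pf(x,y,z,dz):
    # portafilter coords -> world, handle az a (portafilter -x = az a)
    d=np.array([np.cos(a),np.sin(a)]);X=-d;Y=np.array([-X[1],X[0]]);return np.r_[ax+x*X+y*Y,.17+z-dz]
for dz in (0,.01,.02):
    print(dz,'left lug tip',proj('side',pf(.04*.5,-.04*.866,.003,dz)),'other',proj('side',pf(.02,.0346,.003,dz)),'bowl bottom',proj('side',pf(0,0,-.036,dz)),'spout',proj('side',pf(0,0,-.063,dz)))
print('collar low L/R',[proj('side',np.r_[ax+.0475*np.array([np.cos(q),np.sin(q)]),.164]).round(1) for q in np.radians([11,101,191])])
E
```

```text
13.6 [ 0.5113 -0.2009  0.1262] 126.44 [-2.378   3.3243  6.5769] [-0.049   0.0491 -0.0691]
0 left lug tip [[267.221  135.6871]] other [[253.0124 138.3967]] bowl bottom [[261.9813 146.7591]] spout [[261.9423 152.1825]]
0.01 left lug tip [[267.1937 137.7229]] other [[253.0208 140.4506]] bowl bottom [[261.9669 148.7763]] spout [[261.9279 154.1725]]
0.02 left lug tip [[267.1665 139.7488]] other [[253.0292 142.4942]] bowl bottom [[261.9524 150.7835]] spout [[261.9136 156.1527]]
collar low L/R [array([[251.3, 140.5]]), array([[261.9, 145.4]]), array([[272.8, 140.8]])]
```

```bash
python3 - <<'E'
from h import *
a=np.radians(126.4);tcp=np.array([.5113,-.2008,.1262]);g=tcp+[0,0,.019]
d=np.array([np.cos(a),np.sin(a),0])
for ph in (0,10,20,25,30,35):
    p=np.radians(ph);X=-d*np.cos(p)+np.array([0,0,-np.sin(p)]);Z=-d*np.sin(p)*1+np.array([0,0,np.cos(p)])
    Z=np.array([-d[0]*-np.sin(p)*-1,0,0]) if 0 else np.cross(X,np.cross([0,0,1],X));Z/=np.linalg.norm(Z);Y=np.cross(Z,X)
    W=lambda x,y,z:g+(x+.145)*X+y*Y+(z+.015)*Z
    pts=[W(.02,.0346,.003),W(.02,-.0346,.003),W(-.04,0,.003),W(0,0,-.036),W(0,0,-.063)]
    print(ph,proj('side',np.array(pts)).round(1).tolist(),'spout z',W(0,0,-.063)[2].round(3),'mouth top z',max(W(.031,0,.008)[2],W(-.031,0,.008)[2]).round(3),W(.03,.0,-.063)[2].round(3))
E
```

```text
0 [[253.4, 140.4], [267.5, 137.7], [266.2, 144.5], [262.3, 148.8], [262.3, 154.2]] spout z 0.097 mouth top z 0.168 0.097
10 [[253.4, 146.3], [267.4, 143.5], [266.0, 148.2], [262.8, 154.3], [263.2, 160.0]] spout z 0.073 mouth top z 0.148 0.068
20 [[253.8, 152.4], [267.7, 149.6], [266.2, 152.1], [263.7, 159.9], [264.6, 165.8]] spout z 0.051 mouth top z 0.128 0.04
25 [[254.1, 155.6], [268.1, 152.7], [266.3, 154.1], [264.3, 162.7], [265.4, 168.6]] spout z 0.04 mouth top z 0.118 0.028
30 [[254.6, 158.7], [268.5, 155.8], [266.6, 156.2], [265.0, 165.4], [266.2, 171.3]] spout z 0.031 mouth top z 0.108 0.016
35 [[255.2, 161.9], [269.1, 158.9], [266.9, 158.3], [265.8, 168.2], [267.2, 174.0]] spout z 0.023 mouth top z 0.099 0.006
```

The last crop shows the bowl and lugs (px (254,154) and (268,153)) hanging below the collar, with the handle drooped about 23° in the pads. The spout, near row 168, rests on the tray. So the portafilter is already out of the ledges, and the 6 N was the tray. I'll lift slightly, then draw it clear level.

Call:
send_rows --pt "0 0 0 -0.4 0" --pt "0 0 0 -0.8 0" --pt "0 0 0 -1.2 0" --pt "0 0 0 -1.5 0" --pt "0 0 0 -1.5 0" --force 60

```text
time_s: 14.1
eef_pos: [0.5112, -0.201, 0.1413]
orientation: [3.141, 0.0, 2.207]
contact_force: [0.9, 0.4, -3.6]
gripper_width: 0.0258
finger_force: 60.0
```

```bash
python3 st.py
```

```text
14.1 [ 0.5112 -0.201   0.1413] 126.47 [ 0.928   0.382  -3.5584] [ 0.2405  0.1793 -0.0367]
```

Call:
send_rows --pt "0 1 -0.2 0 0" --pt "0 2.5 -0.6 0 0" --pt "0 4.5 -1.1 0 0" --pt "0 6.5 -1.6 0 0" --pt "0 8.5 -2 0 0" --pt "0 10.5 -2.5 0 0" --pt "0 12.5 -3 0 0" --pt "0 14.6 -3.5 0 0" --pt "0 14.6 -3.5 0 0" --force 60

```text
time_s: 15.0
eef_pos: [0.3928, -0.1022, 0.1406]
orientation: [-3.14, -0.003, 2.208]
contact_force: [-0.1, 1.2, -3.4]
gripper_width: 0.0257
finger_force: 60.0
```

```bash
python3 st.py; python3 - <<'E'
import sys;sys.path.insert(0,'.')
from h import *
s=get_state();print(s['qpos'])
for n in ('side','top'):
    cur=np.mean([capture(n).astype(float) for _ in range(4)],0);np.save(f'{n}4.npy',cur)
# refine knock box rim from initial images: dark steel mask
for n,box in (('top',(205,195,265,245)),('side',(262,190,308,228))):
    im=cv2.imread(f'pics/{n}0.png');x0,y0,x1,y1=box
    h=cv2.cvtColor(im,cv2.COLOR_BGR2HSV)[y0:y1,x0:x1]
    m=((h[...,1]<90)&(h[...,2]<110)).astype(np.uint8)
    k,l,st,c=cv2.connectedComponentsWithStats(m);i=1+np.argmax(st[1:,4]);print(n,st[i]+[x0,y0,0,0,0])
    x,y,w,hh,_=st[i];print('rim c ~',onz(n,(x0+x+w/2-.5,0+y0+y+w*.36),.088),'leftright',x0+x,x0+x+w,'base',onz(n,(x0+x+w/2-.5,y0+y+hh-1),0))
E
```

```text
15.0 [ 0.3928 -0.1022  0.1406] 126.51 [-0.0994  1.1715 -3.3596] [ 0.2353  0.1431 -0.0143]
[-0.402   0.3018  1.9478  0.0002  0.8951 -1.0393]
top [ 205  195   44   45 1219]
rim c ~ [0.448  0.0518 0.088 ] leftright 205 249 base [0.3828 0.0199 0.    ]
side [270 194  30  29 641]
rim c ~ [0.436  0.0514 0.088 ] leftright 270 300 base [0.4351 0.0388 0.    ]
```

```bash
python3 - <<'E'
from h import *
from scipy.optimize import least_squares
q=np.linspace(0,2*np.pi,73)
obs=[217.6,248.4,204.0, 269.9,299.6,192.7]
def pred(c):
    P=np.c_[c[0]+.06*np.cos(q),c[1]+.06*np.sin(q),0*q+.088];a=proj('top',P);b=proj('side',P)
    return np.array([a[:,0].min(),a[:,0].max(),a[:,1].min(),b[:,0].min(),b[:,0].max(),b[:,1].min()])
r=least_squares(lambda c:pred(c)-obs,[.437,.022]);print(r.x,r.fun)
t=np.load('top4.npy').max(2)
E
```

```text
[0.4394 0.0188] [-0.3859  0.1039 -0.8766 -0.6701  1.241  -1.0308]
```

The portafilter is clear of the machine. I'll lift it and carry it high over the knock box, centred at about (0.439, 0.019), holding the full grip.

Call:
send_rows --pt "0 0 0 -1 0" --pt "0 0 0 -3 0" --pt "0 0 0 -5 0" --pt "0 0 0 -7.5 0" --pt "0 0 0 -10 0" --pt "0 0 0 -12.5 0" --pt "0 1 1.2 -15 0" --pt "0 2.5 3 -17.5 0" --pt "0 4 4.8 -19.5 0" --pt "0 5.5 6.5 -20.5 0" --pt "0 7 8.2 -21 0" --pt "0 8.5 9.8 -21 0" --pt "0 9.3 10.9 -21 0" --pt "0 9.3 10.9 -21 0" --pt "0 9.3 10.9 -21 0" --force 60

```text
time_s: 16.9
eef_pos: [0.4284, 0.0351, 0.3507]
orientation: [-3.141, -0.0, 2.208]
contact_force: [-0.7, -0.2, -4.9]
gripper_width: 0.026
finger_force: 60.0
```

```bash
python3 st.py
```

```text
16.9 [0.4284 0.0351 0.3507] 126.51 [-0.7143 -0.2324 -4.8566] [0.1959 0.2193 0.0094]
```

Call:
send_rows --pt "0 0 0 0 0" --pt "0 0 0 0 0" --pt "0 0 0 0 0" --force 25

```text
time_s: 17.2
eef_pos: [0.4284, 0.0348, 0.3509]
orientation: [-3.142, -0.0, 2.207]
contact_force: [0.5, -0.1, -4.6]
gripper_width: 0.0266
finger_force: 25.0
```

```bash
python3 st.py
```

```text
17.2 [0.4284 0.0348 0.3509] 126.43 [ 0.5312 -0.0772 -4.5629] [0.2399 0.1875 0.0253]
```

Call:
send_rows --pt "0 0 0 0 0" --pt "0 0 0 0 0" --pt "0 0 0 0 0" --force 16

```text
time_s: 17.5
eef_pos: [0.4285, 0.0352, 0.3509]
orientation: [-3.142, -0.0, 2.207]
contact_force: [0.7, -0.6, -4.1]
gripper_width: 0.027
finger_force: 16.0
```

```bash
python3 st.py
```

```text
17.5 [0.4285 0.0352 0.3509] 126.47 [ 0.7312 -0.6078 -4.091 ] [ 0.203   0.1313 -0.0111]
```

Call:
send_rows --pt "0 0 0 0 0" --pt "0 0 0 0 0" --pt "0 0 0 0 0" --force 12

```text
time_s: 17.8
eef_pos: [0.4285, 0.0352, 0.3509]
orientation: [-3.142, 0.0, 2.207]
contact_force: [-0.1, 0.3, -4.2]
gripper_width: 0.0268
finger_force: 12.0
```

```bash
python3 st.py
```

```text
17.8 [0.4285 0.0352 0.3509] 126.48 [-0.1421  0.3129 -4.2316] [-0.049   0.0507  0.0024]
```

The moment has collapsed, so the bowl has swung down. I'll let it settle, then tighten and check where it hangs.

Call:
send_rows --pt "0 0 0 0 0" --pt "0 0 0 0 0" --pt "0 0 0 0 0" --pt "0 0 0 0 0" --force 12

```text
time_s: 18.2
eef_pos: [0.4285, 0.0353, 0.3509]
orientation: [-3.142, -0.0, 2.207]
contact_force: [0.6, 0.2, -3.6]
gripper_width: 0.0266
finger_force: 12.0
```

```bash
python3 st.py
```

```text
18.2 [0.4285 0.0353 0.3509] 126.47 [ 0.6146  0.2167 -3.5657] [-0.0263  0.0789  0.0047]
```

Call:
send_rows --pt "0 0 0 0 0" --pt "0 0 0 0 0" --pt "0 0 0 0 0" --force 50

```text
time_s: 18.5
eef_pos: [0.4285, 0.0353, 0.3509]
orientation: [3.142, -0.0, 2.207]
contact_force: [-0.5, 0.5, -3.5]
gripper_width: 0.0263
finger_force: 50.0
```

```bash
python3 st.py; python3 - <<'E'
import sys;sys.path.insert(0,'.')
from h import *
s=get_state();tcp=s['eef_pos'];a=s['orientation'][2];g=tcp+[0,0,.019];d=np.array([np.cos(a),np.sin(a),0])
for n in ('side','top'):
    c=np.mean([capture(n).astype(float) for _ in range(4)],0);np.save(f'{n}5.npy',c)
    D=np.abs(c-np.load(f'{n}4.npy')).max(2)>25
    for ph in (50,70,90,110):
        p=np.radians(ph);X=-d*np.cos(p)-np.array([0,0,np.sin(p)]);Z=-d*np.sin(p)+np.array([0,0,np.cos(p)]);Y=np.cross(Z,X)
        W=lambda x,y,z:g+(x+.145)*X+y*Y+(z+.015)*Z
        print(n,ph,'mouth',proj(n,W(0,0,.008)[None])[0].round(1),'far rim',proj(n,W(.031,0,.008)[None])[0].round(1),'bowlbot far',proj(n,W(.031,0,-.036)[None])[0].round(1),'spout',proj(n,W(0,0,-.063)[None])[0].round(1),'neck',proj(n,W(-.05,0,-.015)[None])[0].round(1))
im=np.load('side5.npy')
print(im[150:232:2,262:302:2].mean(2).astype(int))
E
```

```text
18.5 [0.4285 0.0353 0.3509] 126.47 [-0.4779  0.5404 -3.4703] [ 0.0513  0.007  -0.019 ]
side 50 mouth [275.3 146.4] far rim [272.8 149.9] bowlbot far [276.6 160.3] spout [281.5 163.5] neck [281.5 146.1]
side 70 mouth [279.8 158.5] far rim [278.3 164.2] bowlbot far [283.2 172.6] spout [287.9 172.3] neck [284.9 153.5]
side 90 mouth [285.6 168.2] far rim [285.3 175.5] bowlbot far [290.9 181.1] spout [294.9 177.1] neck [289.1 158.7]
side 110 mouth [292.2 174.3] far rim [293.3 182.8] bowlbot far [299.1 184.6] spout [301.7 177. ] neck [293.5 161.2]
top 50 mouth [256.1 182.1] far rim [261.6 185.5] bowlbot far [252.4 191.5] spout [241.3 191.9] neck [242.1 179.6]
top 70 mouth [245.3 189. ] far rim [248.3 193.6] bowlbot far [237.2 197.6] spout [227.2 195.5] neck [234.2 183.5]
top 90 mouth [232.2 193.6] far rim [232.5 198.7] bowlbot far [220.6 200.2] spout [212.6 196. ] neck [225.1 185.7]
top 110 mouth [218.1 195.2] far rim [215.8 200.4] bowlbot far [204.1 199.4] spout [199.  193.4] neck [215.8 185.8]
[[ 75  75  73  74  75  74  75  74  74  74  74  68  49  49  49  66  73  73
   73  74]
 [ 89  83 
[... 2690 characters left out ...]
  79  78
   96 178]
 [ 96 102 103 101  89  88  99 100 101  99  95  84  83  81  81  79  79  76
   98 182]
 [ 99 105 110 130 139 143 161 162 162 155 144 128 115  98  82  79  76  79
  130 189]
 [107 130 149 159 157 148 149 146 145 145 144 145 142 147 121  88  78  85
  163 193]
 [133 157 151 182 187 157 148 146 144 143 140 137 134 135 142 128  84 109
  181 194]
 [154 141 144 161 199 183 172 152 144 142 140 138 132 129 124 133 123 127
  188 194]
 [152 139 141 133 155 177 182 175 154 141 140 137 133 129 120 124 161 111
  124 127]
 [151 138 140 131 134 152 175 181 178 157 139 137 132 128 121 119 160 143
  147 127]
 [147 139 140 131 140 142 151 175 182 180 158 136 131 127 120 123 174 179
  188 190]]
```

Hanging at an estimated tilt of about 75°. I'll shift about 3.8 cm along tool x to centre the mouth, lower 5 cm, then verify by triangulating the bowl.

Call:
send_rows --pt "0 0.5 0 0.5 0" --pt "0 1.3 0 1.5 0" --pt "0 2.2 0 2.7 0" --pt "0 3.1 0 3.9 0" --pt "0 3.6 0 4.7 0" --pt "0 3.8 0 5 0" --pt "0 3.8 0 5 0" --pt "0 3.8 0 5 0" --force 60

```text
time_s: 19.7
eef_pos: [0.4063, 0.0657, 0.3012]
orientation: [3.141, 0.0, 2.207]
contact_force: [1.1, -0.2, -3.7]
gripper_width: 0.0262
finger_force: 60.0
```

```bash
python3 st.py; python3 - <<'E'
import sys;sys.path.insert(0,'.')
from h import *
s=get_state();tcp=s['eef_pos'];a=s['orientation'][2];g=tcp+[0,0,.019];d=np.array([np.cos(a),np.sin(a),0])
I={}
for n in ('side','top'):
    I[n]=np.mean([capture(n).astype(float) for _ in range(4)],0);np.save(f'{n}6.npy',I[n])
q=np.linspace(0,2*np.pi,24)
for ph in (60,75,90):
    p=np.radians(ph);X=-d*np.cos(p)-np.array([0,0,np.sin(p)]);Z=-d*np.sin(p)+np.array([0,0,np.cos(p)]);Y=np.cross(Z,X)
    W=lambda x,y,z:g+(x+.145)*X+y*Y+(z+.015)*Z
    P=np.array([W(.031*np.cos(t),.031*np.sin(t),z) for t in q for z in (-.036,.008)])
    for n in I:
        u=proj(n,P);print(ph,n,'bowl box',u.min(0).round(1),u.max(0).round(1),'mouth',proj(n,W(0,0,.008)[None])[0].round(1),W(0,0,.008).round(3))
for n,(x0,y0,x1,y1) in dict(side=(264,160,304,212),top=(205,178,275,230)).items():
    D=np.abs(I[n]-np.load(f'{n}4.npy')).max(2)[y0:y1,x0:x1]>22
    print(n,x0,y0);print('\n'.join(''.join('#' if v else '.' for v in r)+f' {y0+i}' for i,r in enumerate(D)))
E
```

```text
19.7 [0.4063 0.0657 0.3012] 126.47 [ 1.0517 -0.2013 -3.7087] [0.0907 0.0462 0.0054]
60 side bowl box [273.7 164. ] [293.8 183.2] mouth [281.5 168.8] [ 0.461 -0.009  0.206]
60 top bowl box [226.3 187.8] [245.5 208.2] mouth [241.  195.5] [ 0.461 -0.009  0.206]
75 side bowl box [277.7 171.2] [298.2 191.8] mouth [285.3 177.5] [0.442 0.018 0.186]
75 top bowl box [218.2 191.9] [235.  211.3] mouth [232.4 200. ] [0.442 0.018 0.186]
90 side bowl box [282.3 177.2] [303.3 198.1] mouth [289.9 184.7] [0.42  0.047 0.175]
90 top bowl box [209.7 194.7] [223.7 212.8] mouth [222.6 203. ] [0.42  0.047 0.175]
side 264 160
...................##################### 160
....................#################### 161
.....................################### 162
...................#############.####### 163
..............###..##################### 164
.............####.###################### 165
.............########################### 166
..............##.##############.######## 167
................##############.######### 168
...............#############...######### 169
...............#############..##########
[... 5061 characters left out ...]
###############...... 220
..........#####......##########.....#####...####################...... 221
..........######..###.###########..######...####################...... 222
..........######..#####.....#############...#####################..... 223
.........######.#######......###########..##..#####################... 224
.........######.#########......########.....########################## 225
........########.#########.......######....########################### 226
........########...##########.....###......########################### 227
....####..######.....#########.####.......############################ 228
...#####...####.........########...........########################### 229
```

Both views match a tilt of about 77°. The mouth is at about (0.438, 0.023, 0.185), within 5 mm of the box centre and about 10 cm above the rim. The portafilter is held at 60 N and steady, so I'm handing in.

```bash
python3 -c "
from rig import *
print(close_job())"
```

```text
the job is handed in; nothing more can be done
None
```

I handed the job in with the portafilter out of the group, held still at about 77° tilt, its mouth within about 5 mm of the knock box's centre and 10 cm above the rim; on release its handle drooped about 23° in the gripper and the spout rested on the drip tray (up to about 10 N) while I lowered it, so it did not come out perfectly level.

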